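Load a tile caddy and hold it down against its spring

TASK

In the spring-loaded caddy lies one stone tile. Lay the cork sheet flat on it inside the corner guides as a separator and the other stone tile on top of the cork; then push the stack down against the spring until the top face of the upper tile is level with the top edges of the caddy's two low end plates, and keep holding it there so that I can slip the retaining strap over: finish while still pressing, do not let it rise. Leave the mug, tape roll, salt shaker, jar and clothes peg alone.

Things in the scene. Friction and masses are not known exactly. Their poses are not given: they have to be found in the camera images.
- caddy: fixed aluminium tile caddy, base 150 x 96 x 8 mm, two 4 mm end plates at x = +-56 mm, four L-shaped corner guides with flared lips, up to 104 mm high. Inside 108 (x) by 68 mm (y): 4 mm play round a tile on each side. Its long sides (+-y) are open for 80 mm between the guides, for fingers holding a tile across its width. Origin: centre of the underside, x along the length, z up
- rim (a point): point in the middle of the caddy at the height of the end plates' top edges, 74 mm above the worktop; the corner guides stand 20 to 30 mm higher; the upper tile's top face belongs at this height at the end
- carrier (a joint): travel in m of the sprung plate (92 x 46 mm) under the stack: 0 = up (its top 46 mm above the worktop), grows as it is pushed down, hard stop at 0.026. Preloaded: about 9 N at 0, then 0.4 N more per mm; it does not sag under the stack alone (top then 90 mm above the worktop). Level with the end plates at 0.016, with about 11 N from the fingers
- lower_tile: flat rectangular pale stone tile, 100 x 60 x 18 mm; origin at the centre of its underside, x along the 100 mm length, y along the 60 mm width, z up. Already lies loose in the caddy on the carrier plate (underside 46 mm, top 64 mm above the worktop)
- upper_tile: flat rectangular pale stone tile, 100 x 60 x 18 mm; origin at the centre of its underside, x along the 100 mm length, y along the 60 mm width, z up. The same as the one in the caddy, but lying loose on the worktop to one side of the caddy
- cork_sheet: flat rigid rectangular cork sheet, 100 x 60 x 8 mm, loose on the worktop on the other side of the caddy; origin at the centre of its underside, x along the 100 mm length, y along the 60 mm width, z up
- mug: bystander: dark mug, 88 x 126 x 106 mm, origin under its centre
- tape: bystander: roll of tape lying flat, 104 mm across, 25 mm high, origin under its centre
- shaker: bystander: salt shaker, 44 mm across, 90 mm high, origin under its centre
- jar: bystander: jar with a lid, 69 mm across, 86 mm high, origin under its centre
- clothes_peg: bystander: wooden clothes peg, 15 x 72 x 12 mm, lying near the front edge, origin under its centre
Things that resemble listed ones, but are neither listed nor needed, are in the scene too. Leave any turquoise look-alike of the upper_tile alone.

How it is judged (in metres and radians):
On the way, in this order (a step that is already met when the one before it is completed fails the run):
1. the cork sheet lies flat on the tile in the caddy (horizontal distance between cork_sheet and lower_tile below 0.011 m and z of cork_sheet in the frame of lower_tile between 0.015 and 0.021 m and angle between the x axis of cork_sheet and the x axis of lower_tile, either way round below 0.2 rad and horizontal distance between lower_tile and rim below 0.01 m), for 0.2 s.
2. the second tile lies flat on the cork (all of step 1 and horizontal distance between upper_tile and cork_sheet below 0.011 m and z of upper_tile in the frame of cork_sheet between 0.005 and 0.011 m and angle between the x axis of upper_tile and the x axis of cork_sheet, either way round below 0.2 rad), for 0.2 s.
3. the stack is held down level with the end plates (all of step 2 and value of joint carrier between 0.012 and 0.02 m and contact force between the fingers and upper_tile above 4 N), for 0.5 s.
At the end, for the whole second after the job is handed in: Lower tile, cork, upper tile lie flat on one another in the caddy (each within 11 mm sideways, 3 mm in height, 0.2 rad), the upper top within 4 mm of level with the end plates (carrier 12 to 20 mm down), still (10 mm/s), untilted (0.08 rad), the fingers bearing on it with 4 to 60 N (all of step 3 and velocity of joint carrier between -0.01 and 0.01 m/s and angle between upper_tile's own z axis and vertical below 0.08 rad and contact force between the fingers and upper_tile below 60 N); the arm keeps its last pose, push and grip.
It fails at once if a bystander is pushed more than 25 mm from its place (distance of any of mug, tape, shaker, jar, clothes_peg from where it was at the start of the episode above 0.025 m).
It also fails if it takes over 72 s, if anything falls off the work surface, if the arm or the gripper's body presses on something with over 40 N, if the wrist force passes 120 N, or if a joint passes its speed limit or range.

ROBOT

A 6-joint arm with a two-finger parallel gripper is mounted at the origin on a cart in front of the work surface, level with it; the furniture and walls round the work are solid. World frame = base frame: x ahead of the robot, y to its left, z up, the work surface at z = 0. Lengths are in m, angles in degrees, forces in N, time in s.
With the tool pointing down it reaches from about 0.325 to 0.75 m from the base axis. Payload 7.6 kg.
Tool frame: the origin (TCP) lies at the very end of the fingers, on their centre line; the grasp point (between the pads) lies ctrl.grip_depth behind it (ctrl.grip_depth is the distance from the TCP to the grasp point, in m); z points along the fingers, y is the line along which they close (so a half turn about z gives the same grasp; the last joint's range is limited). The gripper opens to 85 mm and grips with 20 to 120 N. Pads are 22 mm wide; open, the fingers measure 114 mm over their backs; the gripper's body (76 mm by 85 mm) begins 54 mm behind the grasp point. The pads swing forward as they close: fully open they stand 13 mm farther back than shut.
Start: joints at [-79.143, 2.991, 80.254, -0, 96.75, -4.028], TCP at [0.135, -0.507, 0.193] pointing down, gripper open.
Joint ranges: [-166.34, 166.34], [-52.06, 124.39], [6.96, 135.62], [-60.46, 240.46], [14.63, 156.25], [-167.68, 167.68]. Speed limits (degrees/s): [147.25, 147.25, 172.46, 180, 180, 180].

INTERFACE

Orientations are given as a 3x3 rotation matrix whose columns are the frame's x, y, z axes.
In Python, from plant import ctrl, eyes, workorder gives the robot as it stands.
- The arm moves only by the tool send_rows, never from a script. Its arguments are lists of equal length, an entry for each row: "fingers": the opening, from 0 (shut) to 1 (fully open); "delta_pos": the shift along the tool's x, y, z in mm, a list of three; "twist": the turn, a rotation vector about the tool's x, y, z in rad, a list of three. A call has 1 to 5 rows; each row shifts and turns the commanded pose from where the row before left it, along the tool's axes as they then stand; what a row does not reach is not made up. A row lasts 1/8 s, in which the tool goes at most 62.5 mm and 10.7 degrees, less where a joint would pass 70% of its speed; a pose out of reach is approached as far as the arm can. A call with a gripper value outside its range is refused whole. The fingers move at their own pace and stop on an object; the grip force is fixed at half the most. Time passes only in rows, so rows that do not move let the fingers close. It gives the time, the measured TCP pose, the force, the opening and the grip force at its end, in the units of the state.
- ctrl.observe(): the state, without advancing time (a new reading comes with each control period).
- eyes.camera(name): name is "scene" or "top" or "wrist"; returns a dict with "img" (384x512x3 uint8, red, green, blue), "fx", "fy", "cx", "cy" (pixels), "position" and "attitude" of the camera in the world; the wrist camera has in their place "hand_eye" (4x4, takes a point from camera to tool coordinates, whose origin is the TCP and whose axes are the flange's). Camera axes: x right, y down, z forward; pixel columns grow to the right and rows downward; lengths in m; the calibration is good to about 2 mm. A picture is of the moment at which its call begins: read the wrist's pose just before it. There is no depth.
- workorder.sign_off(): hands the job in; it is judged then, once.
The state is a dict: "time_s": time; "qpos": joint angles; "qd": joint speeds; "tau": joint torques, N m; "position": TCP position; "eef_rot": TCP orientation; "force": force on the tool from outside, world axes, zero at the start; "moment": the same for the moment, N m; "opening": opening from 0.0 (shut) to 1.0 (fully open); "gripper_force": force on a finger pad.
Only numpy, scipy, OpenCV 4.12 (cv2) and the standard library are available. Lean on these libraries where they do the work, as an engineer would, in place of code of your own. Each camera call takes 0.05 s, during which the arm holds its last target. There are 200 camera calls.

## Working session

There is one attempt and no reset: what is moved stays moved. The work goes in short steps, Python scripts to look and compute and a tool call to move; the robot and the scene stay as the last step left them, time stands still between calls to the robot, and variables do not carry over. Pictures are saved under pics/ and viewed, at most 13 in all, crops included, and the job is handed in when it is done.

Besides the shell and the picture viewer there is one more tool, called after "Call:" as a command line: name --argument value ..., lists and objects as JSON in quotes. send_rows: Moves the arm, as the interface text tells. Its arguments: {"type":"object","properties":{"fingers":{"type":"array","items":{"type":"number"}},"delta_pos":{"type":"array","items":{"type":"array","items":{"type":"number"}}},"twist":{"type":"array","items":{"type":"array","items":{"type":"number"}}}},"required":["fingers","delta_pos","twist"]}

```bash
mkdir -p pics; ls
python3 - <<'E'
from plant import ctrl, eyes, workorder
import cv2,pickle,numpy as np
o=ctrl.observe();print(o,ctrl.grip_depth)
d={}
for n in("scene","top"):
    c=eyes.camera(n);d[n]=c
    cv2.imwrite(f"pics/{n}0.png",cv2.resize(c["img"][:,:,::-1],(800,600),interpolation=cv2.INTER_CUBIC))
    print(n,{k:v for k,v in c.items() if k!="img"})
pickle.dump(d,open("c0.pkl","wb"))
E
```

```text
pics
{'time_s': 0.0, 'qpos': array([-7.91430465e+01,  3.02697292e+00,  8.03125898e+01,  2.33098047e-03,
        9.67501646e+01, -4.02824702e+00]), 'qd': array([-0.03460015,  0.04240207,  0.02227658, -0.04616423,  0.02318795,
       -0.00225599]), 'tau': array([-6.78005326e-04, -3.81668186e+01, -3.60185444e+01, -1.09838995e-04,
        6.18714766e-03,  5.14146549e-06]), 'position': array([ 0.13482713, -0.50701905,  0.19187851]), 'eef_rot': array([[ 9.66441263e-01,  2.56887561e-01, -2.55296912e-04],
       [ 2.56887644e-01, -9.66440039e-01,  1.54561555e-03],
       [ 1.50320252e-04, -1.55932927e-03, -9.99998773e-01]]), 'force': array([-0.80973144, -0.81903358,  0.28603187]), 'moment': array([-0.02385229,  0.02011624,  0.00201186]), 'gripper_force': 0.0, 'opening': 0.998603916961889} 0.0187
scene {'fx': 386.64097560724406, 'fy': 386.64097560724406, 'cx': 251.99170889122655, 'cy': 193.14708867169892, 'position': array([-0.19173332,  0.43292618,  0.92931574]), 'attitude': array([[-0.57913032, -0.55481099,  0.59732139],
       [-0.81490916,  0.37325837, -0.4433974 ],
       [ 0.02304654, -0.74354754, -0.6682858 ]])}
top {'fx': 415.0953669876603, 'fy': 415.0953669876603, 'cx': 250.94000846905445, 'cy': 191.74785932593625, 'position': array([ 0.36324322, -0.12458665,  1.42359057]), 'attitude': array([[-0.01059463, -0.98841821,  0.15138427],
       [-0.9999419 ,  0.01017165, -0.00356827],
       [ 0.00198711, -0.15141328, -0.98846855]])}
```

View pics/top0.png

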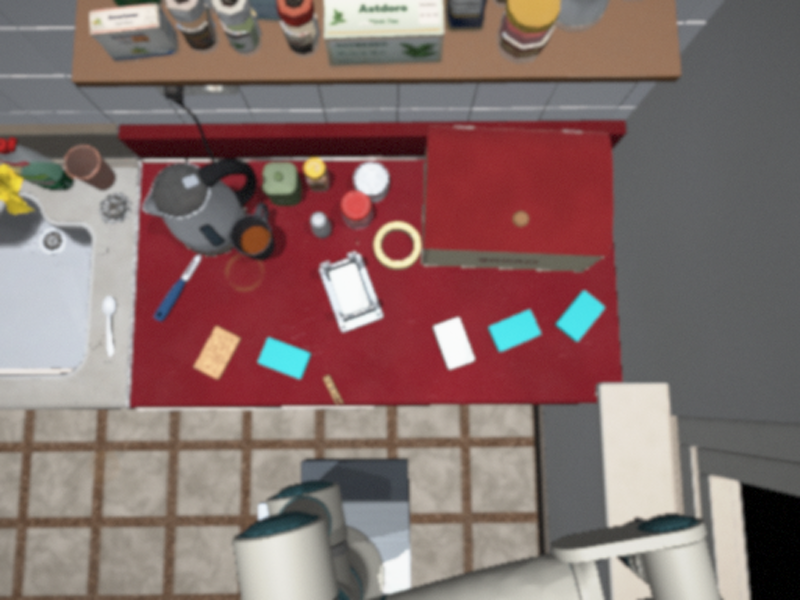

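View pics/scene0.png

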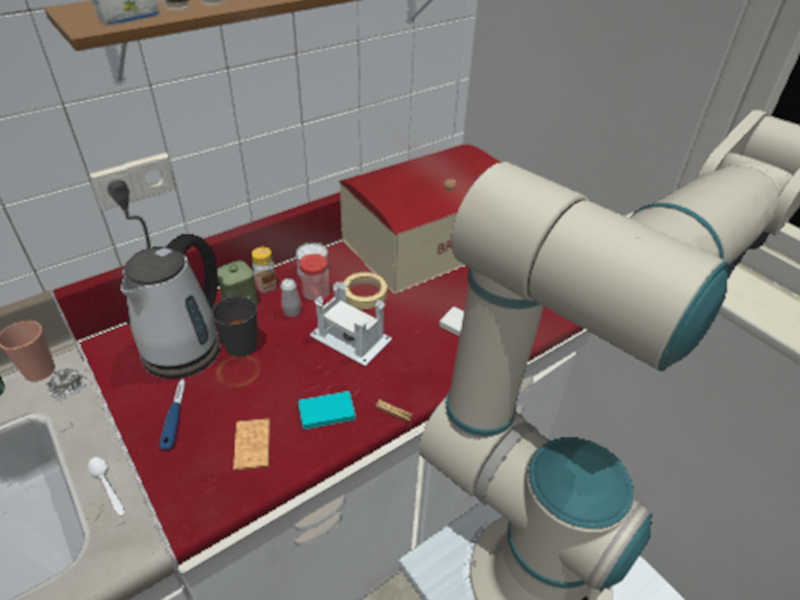

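The top view shows cork at about (217,352), the white tile at (454,343) and the caddy at (351,291), all in 800-px coordinates. There are three turquoise decoys. Next I segment these and project them to metric positions.

```bash
cat > h.py <<'E'
import numpy as np,cv2
def proj(c,uv,z,R=None,p=None):
    R=c["attitude"] if R is None else R; p=c["position"] if p is None else p
    uv=np.atleast_2d(uv).astype(float)
    r=np.c_[(uv[:,0]-c["cx"])/c["fx"],(uv[:,1]-c["cy"])/c["fy"],np.ones(len(uv))]@R.T
    return (p+r*((z-p[2])/r[:,2])[:,None])[:,:2]
def rect(c,mask,seed,z,**k):
    n,l=cv2.connectedComponents(mask.astype(np.uint8),connectivity=4)
    m=(l==l[seed[1],seed[0]]).astype(np.uint8)
    ct=max(cv2.findContours(m,cv2.RETR_EXTERNAL,cv2.CHAIN_APPROX_NONE)[0],key=len)[:,0]
    P=proj(c,ct,z,**k)
    (x,y),(w,h),a=cv2.minAreaRect((P*1000).astype(np.float32))
    if w<h: w,h,a=h,w,a+90
    return np.round([x,y,w,h,(a+90)%180-90],1)  # mm, long-axis angle deg
E
python3 - <<'E'
import pickle,cv2,numpy as np
from h import *
d=pickle.load(open("c0.pkl","rb"));c=d["top"];im=c["img"].astype(int)
white=im.min(2)>150
hsv=cv2.cvtColor(c["img"],cv2.COLOR_RGB2HSV).astype(int)
cork=(hsv[...,0]>8)&(hsv[...,0]<28)&(im[...,1]>90)
s=lambda x,y:(int(x*.64),int(y*.64))
print(im[s(217,352)[1],s(217,352)[0]],im[s(454,343)[1],s(454,343)[0]])
print("cork",rect(c,cork,s(217,352),.006)); print("tile",rect(c,white,s(454,343),.014))
notred=~((im[...,0]>1.8*im[...,1]+20))
print("caddy",rect(c,white,s(351,291),.06))
x,y,w,h=190,145,70,75
cr=cv2.resize(c["img"][y:y+h,x:x+w,::-1],None,fx=8,fy=8,interpolation=cv2.INTER_CUBIC)
cv2.imwrite("pics/cad.png",cr)
E
```

```text
[231 189 140] [250 251 250]
cork [468.8 254.7 102.1  63.6 -26.9]
tile [ 483.4 -262.   103.    63.5   18.8]
caddy [592.5 -39.4 155.4  94.7  19.9]
```

View pics/cad.png

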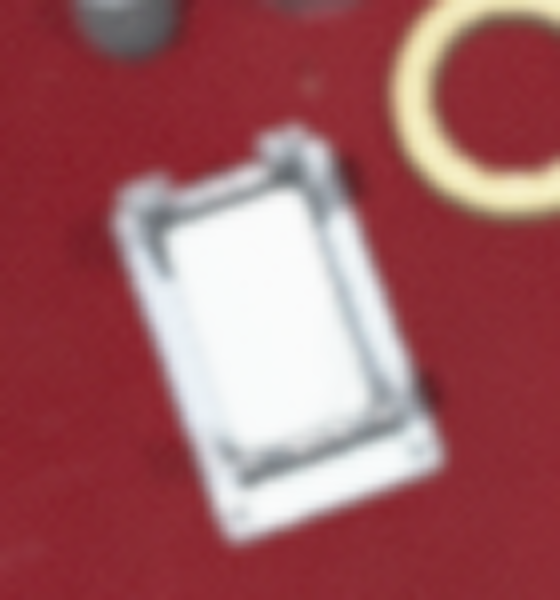

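The crop shows the lower tile's corners at about (165,232), (293,190), (370,405) and (245,450). The near corners of the base are at (237,545) and (440,462). Both are in 8x crop pixels.

```bash
cat >> h.py <<'E'
def go(o,x,y,z,yaw):
    """steps in tool axes from measured pose to world target, tool vertical"""
    R=o["eef_rot"]; cur=np.degrees(np.arctan2(R[1,0],R[0,0]))
    d=R.T@(np.array([x,y,z])-o["position"])*1000
    print("delta tool mm",d.round(1),"len",np.linalg.norm(d).round(),"twist z rad",np.radians(-(yaw-cur)).round(4),"yaw now",cur.round(2),"tilt",(R[:,2]*1000).round(1))
E
python3 - <<'E'
import pickle
from plant import ctrl,eyes
from h import *
np.set_printoptions(suppress=True,precision=4)
c=pickle.load(open("c0.pkl","rb"))["top"]
f=lambda q:np.array(q)/8-.5+.5/8+[190,145]
B=proj(c,f([(237,545),(440,462)]),.008)*1e3
T=proj(c,f([(165,232),(293,190),(370,405),(245,450)]),.064)*1e3
d=B[0]-B[1];n=np.array([d[1],-d[0]])/np.linalg.norm(d); n=n if n[0]>0 else -n
print(B,np.linalg.norm(d),"caddy",B.mean(0)+75*n,np.degrees(np.arctan2(n[1],n[0])))
print(T,"tile",T.mean(0))
a=T[0]+T[1]-T[2]-T[3];print(np.degrees(np.arctan2(a[1],a[0])))
w=eyes.camera("wrist");print(w["hand_eye"],w["fx"],w["cx"],w["cy"])
go(ctrl.observe(),.45,-.09,.25,19.5)
E
```

```text
[[ 508.6497  -20.2425]
 [ 543.5395 -107.3921]] 93.87408490714598 caddy [595.7221 -35.9424] 21.818394392978426
[[634.2213   5.7704]
 [651.5482 -47.6134]
 [560.4657 -79.3162]
 [542.2306 -27.6329]] tile [597.1165 -37.198 ]
19.576827947263343
[[ 0.0004 -0.9481 -0.3181  0.0829]
 [ 1.      0.0009 -0.0013  0.0005]
 [ 0.0015 -0.3181  0.9481 -0.1813]
 [ 0.      0.      0.      1.    ]] 308.4747905595328 254.95478141174127 191.72932461389735
delta tool mm [ 411.7 -322.2  -57.5] len 526.0 twist z rad -0.0805 yaw now 14.89 tilt [   -0.2     1.2 -1000. ]
```

Call:
send_rows --fingers '[1, 1, 1, 1, 1]' --delta_pos '[[52, -33, -5], [52, -33, -5], [52, -33, -5], [52, -33, -5], [52, -33, -5]]' --twist '[[0, 0, 0], [0, 0, 0], [0, 0, 0], [0, 0, 0], [0, 0, 0]]'

```text
time_s: 0.78
position: [0.3447, -0.2794, 0.2177]
eef_rot: [[0.967, 0.257, 0.0], [0.257, -0.967, -0.0], [0.0, 0.0, -1.0]]
force: [1.2, 0.2, 0.7]
opening: 0.999
gripper_force: 0.0
```

Call:
send_rows --fingers '[1, 1, 1, 1, 1]' --delta_pos '[[52, -33, -5], [52, -33, -5], [52, -33, -5], [52, -33, -5], [52, -33, -5]]' --twist '[[0, 0, 0], [0, 0, 0], [0, 0, 0], [0, 0, 0], [0, 0, -0.08]]'

```text
time_s: 1.4
position: [0.5537, -0.0531, 0.2426]
eef_rot: [[0.942, 0.335, -0.0], [0.335, -0.942, -0.0], [-0.0, 0.0, -1.0]]
force: [0.2, -1.2, 0.1]
opening: 0.995
gripper_force: 0.0
```

Call:
send_rows --fingers '[1, 1]' --delta_pos '[[0, 0, 0], [0, 0, 0]]' --twist '[[0, 0, 0], [0, 0, 0]]'

```text
time_s: 1.65
position: [0.5524, -0.0551, 0.2422]
eef_rot: [[0.943, 0.333, -0.001], [0.333, -0.943, -0.0], [-0.001, -0.0, -1.0]]
force: [-0.5, 0.3, -0.8]
opening: 1.003
gripper_force: 0.0
```

```bash
cat >> h.py <<'E'
def wrist(o,w):
    H=w["hand_eye"];R=o["eef_rot"]@H[:3,:3];p=o["position"]+o["eef_rot"]@H[:3,3]
    return dict(R=R,p=p)
E
python3 - <<'E'
from plant import ctrl,eyes
from h import *
import pickle
o=ctrl.observe();w=eyes.camera("wrist");pickle.dump((o,w),open("w1.pkl","wb"))
print(o["position"],o["qpos"])
cv2.imwrite("pics/w1.png",cv2.resize(w["img"][:,:,::-1],(800,600),interpolation=cv2.INTER_CUBIC))
go(o,.4688,.2547,.15,-26.9)
E
```

```text
[ 0.55236163 -0.05510085  0.24220176] [-9.49305906e+00  7.61083428e+00  6.97436799e+01 -2.69466388e-02
  1.02705305e+02  6.10426840e+01]
delta tool mm [  24.5 -319.9   92.2] len 334.0 twist z rad 0.8091 yaw now 19.46 tilt [-1.1e+00 -3.0e-01 -1.0e+03]
```

View pics/w1.png

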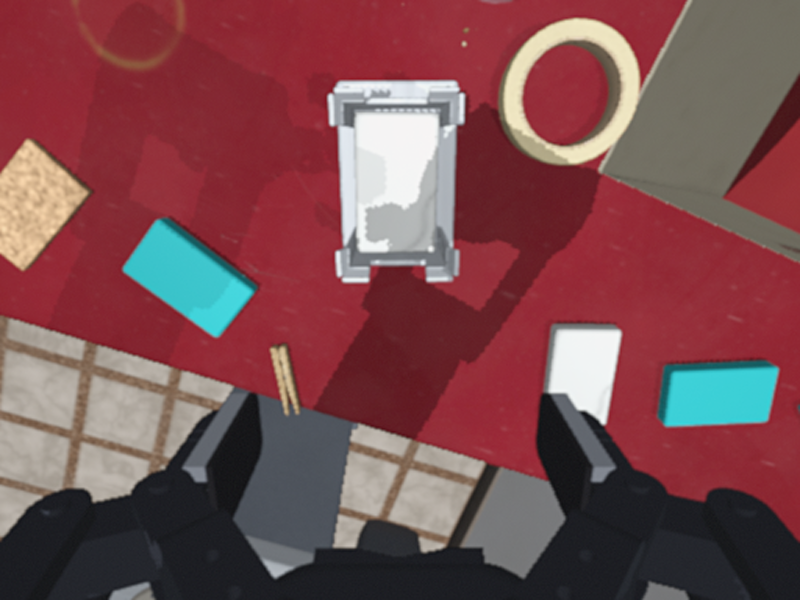

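The wrist view is square-on to the caddy. Tile corners are near (356,111), (439,112), (436,251) and (357,252). Guide lips are near (329,94), (465,94), (459,282) and (337,282).

Run:
```python
import pickle
from h import *
o,w=pickle.load(open("w1.pkl","rb"));k=wrist(o,w)
f=lambda q:(np.array(q)+.5)*.64-.5
def rep(n,q,z):
    P=proj(w,f(q),z,**k)*1e3
    e=[np.linalg.norm(P[i]-P[(i+1)%4]) for i in range(4)]
    a=P[0]+P[1]-P[2]-P[3];print(n,z,P.mean(0).round(1),np.round(e,1),np.degrees(np.arctan2(a[1],a[0])).round(1))
rep("tile",[(356,111),(439,112),(436,251),(357,252)],.064)
for z in(.094,.104):rep("lips",[(329,94),(465,94),(459,282),(337,282)],z)
# end plate outer top edges at z .074 : midpoints
rep("plates",[(357,92),(436,92),(436,266),(361,266)],.074)
m=w["img"].astype(int);hsv=cv2.cvtColor(w["img"],cv2.COLOR_RGB2HSV).astype(int)
wh=(m.min(2)>120)
print("utile",rect(w,wh,(int(585*.64),int(350*.64)),.018,**k))
```

```text
tile 0.064 [599.7 -37.1] [ 57.7  98.6  60.1 100.1] 19.0
lips 0.094 [596.8 -38.7] [ 85.7 123.5  86.9 123.6] 19.8
lips 0.104 [597.8 -38.4] [ 83.1 119.8  84.3 119.8] 19.8
plates 0.074 [601.2 -37.1] [ 52.8 119.8  56.  119.8] 20.1
utile [ 487.3 -259.4  100.6   62.    18.7]
```

Call:
send_rows --fingers '[1, 1, 1, 1, 1]' --delta_pos '[[0, -60, 0], [0, -60, 0], [0, -60, 0], [0, -60, 0], [4, -40, 0]]' --twist '[[0, 0, 0], [0, 0, 0], [0, 0, 0], [0, 0, 0], [0, 0, 0.18]]'

```text
time_s: 2.33
position: [0.462, 0.211, 0.2434]
eef_rot: [[0.988, 0.154, 0.001], [0.154, -0.988, 0.0], [0.001, -0.0, -1.0]]
force: [1.8, 0.4, -0.4]
opening: 0.997
gripper_force: 0.0
```

Call:
send_rows --fingers '[1, 1, 1, 1, 1]' --delta_pos '[[0, 0, 10], [0, 0, 10], [0, 0, 10], [0, 0, 0], [0, 0, 0]]' --twist '[[0, 0, 0.18], [0, 0, 0.18], [0, 0, 0.18], [0, 0, 0.09], [0, 0, 0]]'

```text
time_s: 2.95
position: [0.4632, 0.2092, 0.213]
eef_rot: [[0.891, -0.454, 0.001], [-0.454, -0.891, -0.0], [0.001, -0.0, -1.0]]
force: [-0.5, 0.7, -0.4]
opening: 1.001
gripper_force: 0.0
```

Run:
```python
from plant import ctrl,eyes
from h import *
import pickle
o=ctrl.observe();w=eyes.camera("wrist");pickle.dump((o,w),open("w2.pkl","wb"))
print(o["position"],o["qpos"].round())
k=wrist(o,w);im=w["img"].astype(int);hsv=cv2.cvtColor(w["img"],cv2.COLOR_RGB2HSV).astype(int)
cork=(hsv[...,0]>8)&(hsv[...,0]<28)&(im[...,1]>70)
H=np.array([.4688,.2547,.006]);q=k["R"].T@(H-k["p"]);u=(int(w["cx"]+w["fx"]*q[0]/q[2]),int(w["cy"]+w["fy"]*q[1]/q[2]));print(u)
print(rect(w,cork,u,.008,**k))
go(o,.4688,.2547,.1,-26.9)
cv2.imwrite("pics/w2.png",cv2.resize(w["img"][:,:,::-1],(800,600),interpolation=cv2.INTER_CUBIC))
```

```text
[0.46315742 0.20916762 0.21297639] [ 20.  -0.  81.  -0.  99. 137.]
(222, 168)
[470.8 255.2 100.4  61.2 -27. ]
delta tool mm [-15.7 -43.1 113. ] len 122.0 twist z rad -0.0021 yaw now -27.02 tilt [ 6.e-01 -0.e+00 -1.e+03]
```

View pics/w2.png

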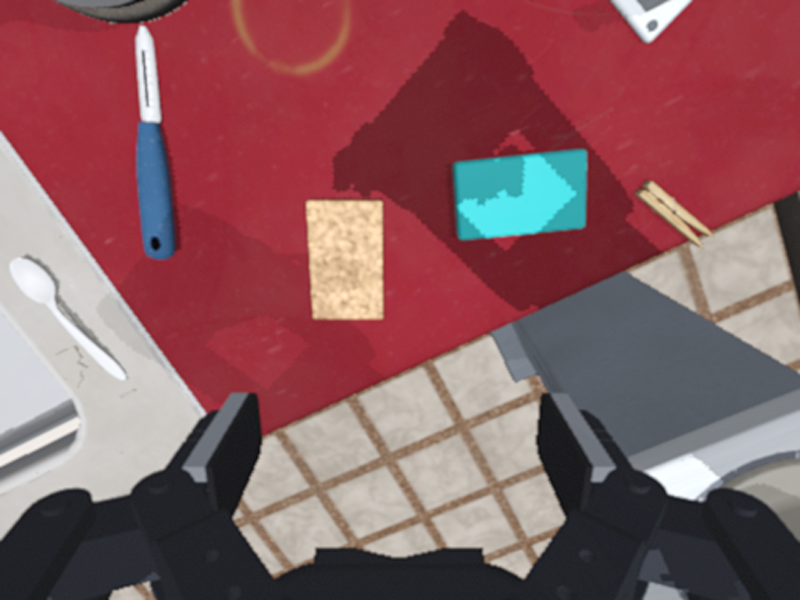

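The cork sits cleanly at about (345,260), lined up with the tool. I descend with the fingers at 0.8 and feel for the table.

Call:
send_rows --fingers '[0.82, 0.82, 0.82, 0.82, 0.82]' --delta_pos '[[-15, -22, 40], [0, -22, 40], [0, 0, 50], [0, 0, 50], [0, 0, 20]]' --twist '[[0, 0, 0], [0, 0, 0], [0, 0, 0], [0, 0, 0], [0, 0, 0]]'

```text
time_s: 3.62
position: [0.468, 0.255, 0.0094]
eef_rot: [[0.892, -0.452, -0.004], [-0.452, -0.892, -0.002], [-0.003, 0.004, -1.0]]
force: [0.2, -0.6, -0.2]
opening: 0.819
gripper_force: 0.0
```

Call:
send_rows --fingers '[0.82, 0.82, 0.82]' --delta_pos '[[0, 0, 0], [0, 0, 5], [0, 0, 5]]' --twist '[[0, 0, 0], [0, 0, 0], [0, 0, 0]]'

```text
time_s: 4.0
position: [0.4707, 0.2567, 0.0039]
eef_rot: [[0.892, -0.453, 0.003], [-0.453, -0.892, 0.001], [0.002, -0.002, -1.0]]
force: [0.5, 0.6, -1.3]
opening: 0.824
gripper_force: 0.0
```

Call:
send_rows --fingers '[0.82, 0.82]' --delta_pos '[[0, 0, 3], [0, 0, 0]]' --twist '[[0, 0, 0], [0, 0, 0]]'

```text
time_s: 4.25
position: [0.4697, 0.2564, -0.0004]
eef_rot: [[0.892, -0.453, -0.0], [-0.453, -0.892, -0.0], [0.0, 0.0, -1.0]]
force: [-0.2, 0.4, -0.3]
opening: 0.817
gripper_force: 0.0
```

Run:
```python
from plant import ctrl,eyes
from h import *
c=eyes.camera("wrist")
cv2.imwrite("pics/w3.png",cv2.resize(c["img"][160:,40:472,::-1],None,fx=1.85,fy=1.85,interpolation=cv2.INTER_CUBIC))
print(ctrl.observe()["position"])
```

```text
[ 4.69726200e-01  2.56473196e-01 -2.05575315e-04]
```

View pics/w3.png

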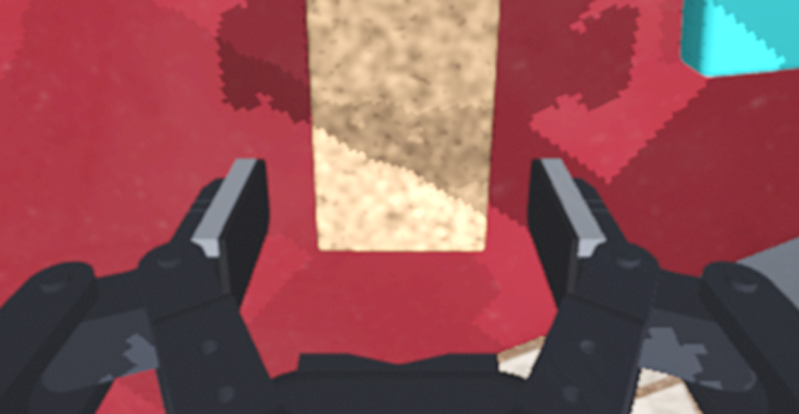

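No contact yet at z≈0. The picture shows the pads standing either side of the cork and apparently higher than the TCP. I'll probe lower.

Call:
send_rows --fingers '[0.82, 0.82, 0.82]' --delta_pos '[[0, 0, 2], [0, 0, 2], [0, 0, 0]]' --twist '[[0, 0, 0], [0, 0, 0], [0, 0, 0]]'

```text
time_s: 4.68
position: [0.4695, 0.2564, -0.0046]
eef_rot: [[0.891, -0.453, -0.0], [-0.453, -0.891, -0.0], [-0.0, 0.0, -1.0]]
force: [0.6, 0.6, -0.3]
opening: 0.82
gripper_force: 0.0
```

Run:
```python
from plant import ctrl,eyes
from h import *
c=eyes.camera("scene")
p=np.array([.47,.256,.03]);q=c["attitude"].T@(p-c["position"]);u=int(c["cx"]+c["fx"]*q[0]/q[2]);v=int(c["cy"]+c["fy"]*q[1]/q[2]);print(u,v)
x,y=u-50,v-60
cv2.imwrite("pics/s3.png",cv2.resize(c["img"][y:y+100,x:x+110,::-1],None,fx=6,fy=6,interpolation=cv2.INTER_CUBIC))
```

```text
158 277
```

View pics/s3.png

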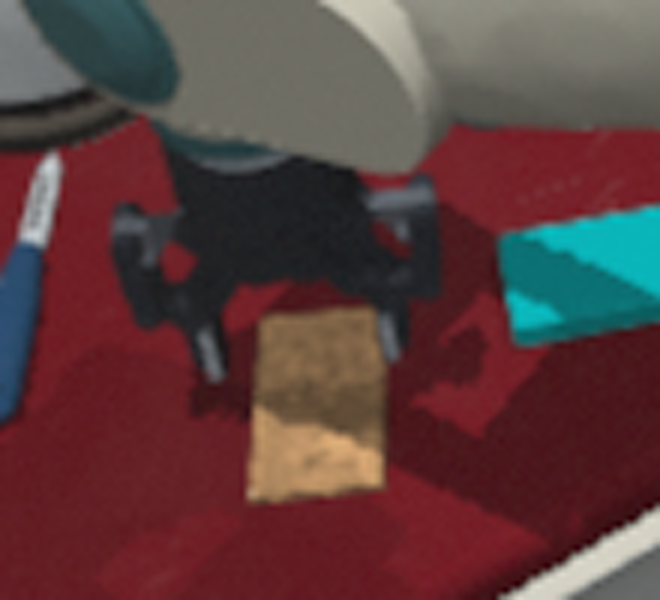

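Run:
```python
from plant import ctrl
from h import *
import pickle
c=pickle.load(open("c0.pkl","rb"))["scene"];R=ctrl.observe()["eef_rot"];p=ctrl.observe()["position"]
for z in (0.,.01,.02,.03,.04,.05):
    P=proj(c,[(108+213/6,217+380/6),(108+390/6,217+358/6)],z)
    print(z,[((np.r_[q,z]-p)@R*1000).round(1)[:2] for q in P],np.linalg.norm(P[0]-P[1]))
```

```text
0.0 [array([ 19.9, -46.6]), array([21.7, 36.4])] 0.08299423824774803
0.01 [array([ 12.5, -44.5]), array([14.3, 37.6])] 0.0821011699960456
0.02 [array([  5.1, -42.5]), array([ 6.8, 38.7])] 0.0812081017443432
0.03 [array([ -2.3, -40.5]), array([-0.6, 39.8])] 0.08031503349264077
0.04 [array([ -9.8, -38.4]), array([-8.1, 41. ])] 0.07942196524093839
0.05 [array([-17.2, -36.4]), array([-15.5,  42.1])] 0.07852889698923601
```

Call:
send_rows --fingers '[0.74, 0.68, 0.64, 0.64]' --delta_pos '[[0, 0, 0], [0, 0, 0], [0, 0, 0], [0, 0, 0]]' --twist '[[0, 0, 0], [0, 0, 0], [0, 0, 0], [0, 0, 0]]'

```text
time_s: 5.22
position: [0.4697, 0.2564, -0.0043]
eef_rot: [[0.891, -0.453, 0.0], [-0.453, -0.891, -0.0], [0.0, 0.0, -1.0]]
force: [-0.2, -0.1, -0.7]
opening: 0.638
gripper_force: 0.0
```

The fingers closed past the 60 mm width with no grip, so the pads are above the cork. I reopen and probe down until something touches.

Call:
send_rows --fingers '[0.8, 0.8, 0.8, 0.8, 0.8]' --delta_pos '[[0, 0, 0], [0, 0, 0], [0, 0, 2], [0, 0, 2], [0, 0, 0]]' --twist '[[0, 0, 0], [0, 0, 0], [0, 0, 0], [0, 0, 0], [0, 0, 0]]'

```text
time_s: 5.85
position: [0.4695, 0.2564, -0.0086]
eef_rot: [[0.892, -0.453, -0.0], [-0.453, -0.892, -0.0], [-0.0, 0.001, -1.0]]
force: [-0.0, -1.0, -0.4]
opening: 0.802
gripper_force: 0.0
```

Call:
send_rows --fingers '[0.8, 0.8, 0.8, 0.8, 0.8]' --delta_pos '[[0, 0, 1], [0, 0, 1], [0, 0, 1], [0, 0, 1], [0, 0, 0]]' --twist '[[0, 0, 0], [0, 0, 0], [0, 0, 0], [0, 0, 0], [0, 0, 0]]'

```text
time_s: 6.48
position: [0.4696, 0.2564, -0.0125]
eef_rot: [[0.891, -0.453, -0.0], [-0.453, -0.891, -0.0], [-0.0, 0.0, -1.0]]
force: [0.8, -0.2, -0.4]
opening: 0.801
gripper_force: 0.0
```

Call:
send_rows --fingers '[0.8, 0.8, 0.8, 0.8, 0.8]' --delta_pos '[[0, 0, 2], [0, 0, 2], [0, 0, 2], [0, 0, 2], [0, 0, 0]]' --twist '[[0, 0, 0], [0, 0, 0], [0, 0, 0], [0, 0, 0], [0, 0, 0]]'

```text
time_s: 7.1
position: [0.4695, 0.2564, -0.0206]
eef_rot: [[0.891, -0.453, -0.0], [-0.453, -0.891, -0.0], [-0.0, 0.0, -1.0]]
force: [1.2, -0.3, 0.3]
opening: 0.8
gripper_force: 0.0
```

Call:
send_rows --fingers '[0.8, 0.8, 0.8, 0.8]' --delta_pos '[[0, 0, 2], [0, 0, 2], [0, 0, 1], [0, 0, 0]]' --twist '[[0, 0, 0], [0, 0, 0], [0, 0, 0], [0, 0, 0]]'

```text
time_s: 7.6
position: [0.4696, 0.2564, -0.0255]
eef_rot: [[0.891, -0.453, -0.0], [-0.453, -0.891, -0.0], [-0.0, 0.0, -1.0]]
force: [-1.5, 0.2, -0.8]
opening: 0.8
gripper_force: 0.0
```

Run:
```python
from plant import ctrl,eyes
from h import *
o=ctrl.observe();w=eyes.camera("wrist");k=wrist(o,w);print(o["position"])
cv2.imwrite("pics/w4.png",cv2.resize(w["img"][160:,40:472,::-1],None,fx=1.85,fy=1.85,interpolation=cv2.INTER_CUBIC))
```

```text
[ 0.46961381  0.25638271 -0.02547418]
```

View pics/w4.png

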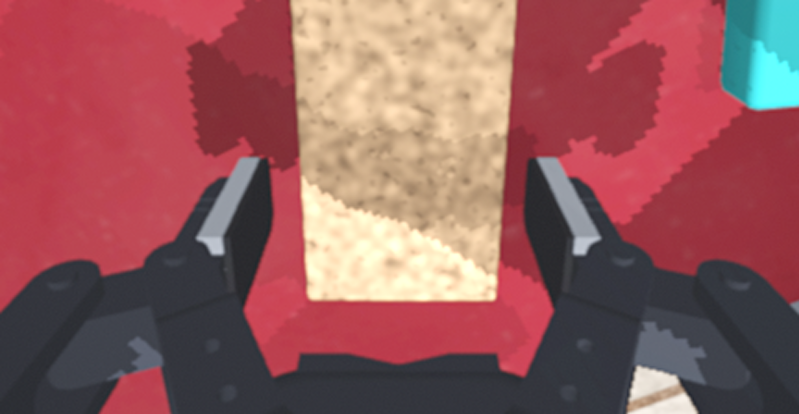

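The tips still look about 20 mm above the table, so the real finger ends sit about 45 mm behind the reported TCP. I keep lowering with force watched.

Call:
send_rows --fingers '[0.8, 0.8, 0.8, 0.8, 0.8]' --delta_pos '[[0, 0, 3], [0, 0, 3], [0, 0, 2], [0, 0, 2], [0, 0, 0]]' --twist '[[0, 0, 0], [0, 0, 0], [0, 0, 0], [0, 0, 0], [0, 0, 0]]'

```text
time_s: 8.28
position: [0.4696, 0.2564, -0.0356]
eef_rot: [[0.891, -0.453, -0.0], [-0.453, -0.891, -0.0], [-0.0, 0.0, -1.0]]
force: [-0.3, 0.2, -0.0]
opening: 0.8
gripper_force: 0.0
```

Call:
send_rows --fingers '[0.8, 0.8, 0.8, 0.8, 0.8]' --delta_pos '[[0, 0, 1], [0, 0, 1], [0, 0, 1], [0, 0, 1], [0, 0, 0]]' --twist '[[0, 0, 0], [0, 0, 0], [0, 0, 0], [0, 0, 0], [0, 0, 0]]'

```text
time_s: 8.9
position: [0.4696, 0.2564, -0.0394]
eef_rot: [[0.891, -0.453, -0.0], [-0.453, -0.891, -0.0], [-0.0, 0.0, -1.0]]
force: [0.0, 0.5, -0.3]
opening: 0.799
gripper_force: 0.0
```

Call:
send_rows --fingers '[0.8, 0.8, 0.8, 0.8, 0.8]' --delta_pos '[[0, 0, 1], [0, 0, 1], [0, 0, 1], [0, 0, 0], [0, 0, 0]]' --twist '[[0, 0, 0], [0, 0, 0], [0, 0, 0], [0, 0, 0], [0, 0, 0]]'

```text
time_s: 9.52
position: [0.4697, 0.2564, -0.0423]
eef_rot: [[0.891, -0.453, 0.0], [-0.453, -0.891, -0.0], [0.0, 0.0, -1.0]]
force: [-0.5, 0.6, 0.2]
opening: 0.806
gripper_force: 0.0
```

Call:
send_rows --fingers '[0.74, 0.68, 0.64, 0.62, 0.62]' --delta_pos '[[0, 0, 0], [0, 0, 0], [0, 0, 0], [0, 0, 0], [0, 0, 0]]' --twist '[[0, 0, 0], [0, 0, 0], [0, 0, 0], [0, 0, 0], [0, 0, 0]]'

```text
time_s: 10.15
position: [0.4702, 0.2567, -0.0416]
eef_rot: [[0.892, -0.453, 0.001], [-0.453, -0.892, 0.0], [0.001, -0.001, -1.0]]
force: [-1.3, -1.5, 6.1]
opening: 0.68
gripper_force: 64.0
```

The cork is gripped: opening 0.68 and 64 N. With about 60 mm between the pads, the finger ends are about 42 mm above the reported TCP. I lift and turn.

Call:
send_rows --fingers '[0.5, 0.5, 0.5, 0.5, 0.5]' --delta_pos '[[0, 0, -20], [0, 0, -45], [0, 0, -45], [0, 0, -40], [0, 0, 0]]' --twist '[[0, 0, 0], [0, 0, 0], [0, 0, -0.16], [0, 0, -0.16], [0, 0, -0.16]]'

```text
time_s: 10.78
position: [0.4715, 0.2573, 0.1115]
eef_rot: [[1.0, 0.015, 0.006], [0.015, -1.0, 0.003], [0.006, -0.003, -1.0]]
force: [-0.1, 0.4, -0.9]
opening: 0.678
gripper_force: 64.3
```

Call:
send_rows --fingers '[0.5, 0.5, 0.5, 0.5]' --delta_pos '[[0, 0, 0], [0, 0, 0], [0, 0, 0], [0, 0, 0]]' --twist '[[0, 0, -0.16], [0, 0, -0.175], [0, 0, 0], [0, 0, 0]]'

```text
time_s: 11.28
position: [0.4696, 0.2564, 0.1074]
eef_rot: [[0.942, 0.335, -0.0], [0.335, -0.942, -0.0], [-0.0, 0.0, -1.0]]
force: [0.2, 0.4, -0.3]
opening: 0.679
gripper_force: 64.2
```

Run:
```python
from plant import ctrl
from h import *
o=ctrl.observe();print(o["position"],o["opening"],o["qpos"].round()); go(o,.598,-.038,.11,19.6)
```

```text
[0.46957521 0.25636416 0.10739429] 0.6785277724522993 [25.  7. 86. -0. 87. 95.]
delta tool mm [ 22.4 320.4  -2.6] len 321.0 twist z rad -0.0006 yaw now 19.56 tilt [-4.e-01 -3.e-01 -1.e+03]
```

Call:
send_rows --fingers '[0.5, 0.5, 0.5, 0.5, 0.5]' --delta_pos '[[4, 50, 0], [4, 58, 0], [4, 58, 0], [4, 58, 0], [4, 58, 0]]' --twist '[[0, 0, 0], [0, 0, 0], [0, 0, 0], [0, 0, 0], [0, 0, 0]]'

```text
time_s: 11.9
position: [0.5844, -0.004, 0.1077]
eef_rot: [[0.942, 0.335, 0.0], [0.335, -0.942, 0.0], [0.0, 0.0, -1.0]]
force: [1.7, 0.2, -0.3]
opening: 0.672
gripper_force: 64.3
```

Call:
send_rows --fingers '[0.5, 0.5, 0.5]' --delta_pos '[[2, 38, 0], [0, 0, 0], [0, 0, 0]]' --twist '[[0, 0, 0], [0, 0, 0], [0, 0, 0]]'

```text
time_s: 12.28
position: [0.5983, -0.0368, 0.1074]
eef_rot: [[0.942, 0.337, -0.0], [0.337, -0.942, 0.0], [-0.0, -0.0, -1.0]]
force: [-0.3, 0.8, -0.5]
opening: 0.675
gripper_force: 64.3
```

Run:
```python
from plant import ctrl,eyes
from h import *
import pickle
o=ctrl.observe();print(o["position"],o["opening"]); go(o,.598,-.038,.05,19.6)
w=eyes.camera("wrist");pickle.dump((o,w),open("w5.pkl","wb"))
cv2.imwrite("pics/w5.png",cv2.resize(w["img"][100:,140:372,::-1],None,fx=2.1,fy=2.1,interpolation=cv2.INTER_CUBIC))
```

```text
[ 0.59830893 -0.03679362  0.10744475] 0.6752236539290373
delta tool mm [-0.7  1.1 57.4] len 57.0 twist z rad 0.0015 yaw now 19.68 tilt [-5.e-01  3.e-01 -1.e+03]
```

View pics/w5.png

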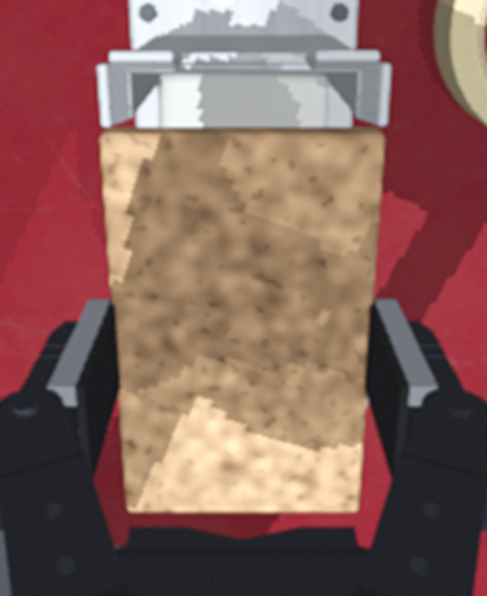

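In the wrist crop the far lips span 97–390 (mid 244) and the cork spans 99–385 (mid 242), so they agree to within about 1 mm. I shift 1 mm and lower.

Call:
send_rows --fingers '[0.5, 0.5, 0.5, 0.5, 0.5]' --delta_pos '[[0, 1, 20], [0, 0, 15], [0, 0, 15], [0, 0, 15], [0, 0, 10]]' --twist '[[0, 0, 0], [0, 0, 0], [0, 0, 0], [0, 0, 0], [0, 0, 0]]'

```text
time_s: 12.95
position: [0.5985, -0.0382, 0.0312]
eef_rot: [[0.941, 0.338, -0.001], [0.338, -0.941, 0.0], [-0.001, -0.0, -1.0]]
force: [-0.2, -0.4, -0.6]
opening: 0.679
gripper_force: 64.3
```

Call:
send_rows --fingers '[0.5, 0.5, 0.5, 0.5, 0.5]' --delta_pos '[[0, 0, 3], [0, 0, 2], [0, 0, 2], [0, 0, 1], [0, 0, 0]]' --twist '[[0, 0, 0], [0, 0, 0], [0, 0, 0], [0, 0, 0], [0, 0, 0]]'

```text
time_s: 13.58
position: [0.5989, -0.0382, 0.0248]
eef_rot: [[0.941, 0.338, 0.0], [0.338, -0.941, -0.0], [0.0, 0.0, -1.0]]
force: [-0.1, 0.2, -1.0]
opening: 0.672
gripper_force: 64.3
```

Call:
send_rows --fingers '[0.5, 0.5, 0.5, 0.5]' --delta_pos '[[0, 0, 1], [0, 0, 1], [0, 0, 0.5], [0, 0, 0]]' --twist '[[0, 0, 0], [0, 0, 0], [0, 0, 0], [0, 0, 0]]'

```text
time_s: 14.08
position: [0.5989, -0.0382, 0.0224]
eef_rot: [[0.941, 0.338, 0.0], [0.338, -0.941, -0.0], [0.0, 0.0, -1.0]]
force: [-0.5, -0.4, 0.8]
opening: 0.672
gripper_force: 64.5
```

Call:
send_rows --fingers '[0.5, 0.8, 0.9, 0.9, 0.9]' --delta_pos '[[0, 0, 0.5], [0, 0, 0], [0, 0, 0], [0, 0, 0], [0, 0, -5]]' --twist '[[0, 0, 0], [0, 0, 0], [0, 0, 0], [0, 0, 0], [0, 0, 0]]'

```text
time_s: 14.7
position: [0.5985, -0.0382, 0.0263]
eef_rot: [[0.941, 0.338, -0.001], [0.338, -0.941, 0.0], [-0.001, -0.0, -1.0]]
force: [0.6, 0.2, -0.2]
opening: 0.896
gripper_force: 0.0
```

Call:
send_rows --fingers '[0.9, 0.9, 0.9, 0.9, 0.9]' --delta_pos '[[0, 0, -30], [0, 0, -60], [0, 0, -60], [-20, 0, -40], [0, 0, 0]]' --twist '[[0, 0, 0], [0, 0, 0], [0, 0, 0], [0, 0, 0], [0, 0, 0]]'

```text
time_s: 15.32
position: [0.5812, -0.0455, 0.2221]
eef_rot: [[0.941, 0.337, 0.009], [0.338, -0.941, -0.001], [0.008, 0.004, -1.0]]
force: [-0.0, 0.6, -1.2]
opening: 0.899
gripper_force: 0.0
```

Run:
```python
from plant import ctrl,eyes
from h import *
o=ctrl.observe();w=eyes.camera("wrist");k=wrist(o,w)
im=w["img"].astype(int);hsv=cv2.cvtColor(w["img"],cv2.COLOR_RGB2HSV).astype(int)
cork=(hsv[...,0]>8)&(hsv[...,0]<28)&(im[...,1]>60)&(hsv[...,1]>40)
q=k["R"].T@(np.array([.599,-.038,.072])-k["p"]);u=(int(w["cx"]+w["fx"]*q[0]/q[2]),int(w["cy"]+w["fy"]*q[1]/q[2]));print(u)
print("cork",rect(w,cork,u,.072,**k))
print(o["position"]); go(o,.4865,-.2595,.2,18.7)
cv2.imwrite("pics/w6.png",cv2.resize(w["img"][:,:,::-1],(800,600)))
```

```text
(253, 151)
cork [600.7 -37.7  99.5  60.8  20.1]
[ 0.58116461 -0.04550922  0.22209631]
delta tool mm [-161.5  169.4   21.6] len 235.0 twist z rad 0.0179 yaw now 19.73 tilt [    8.9    -1.4 -1000. ]
```

The cork lies in the caddy at (601,-38), 20.1°, full size, so it is flat. Now the upper tile.

Call:
send_rows --fingers '[0.9, 0.9, 0.9, 0.9, 0.9]' --delta_pos '[[-40, 42, 2], [-40, 42, 2], [-40, 42, 2], [-41, 43, 2], [0, 0, 0]]' --twist '[[0, 0, 0], [0, 0, 0], [0, 0, 0], [0, 0, 0.018], [0, 0, 0]]'

```text
time_s: 16.0
position: [0.4835, -0.2613, 0.2064]
eef_rot: [[0.949, 0.316, -0.003], [0.316, -0.949, 0.001], [-0.003, -0.002, -1.0]]
force: [1.3, 0.7, 0.3]
opening: 0.902
gripper_force: 0.0
```

Call:
send_rows --fingers '[0.82]' --delta_pos '[[0, 0, 0]]' --twist '[[0, 0, 0]]'

```text
time_s: 16.12
position: [0.4856, -0.2579, 0.2074]
eef_rot: [[0.947, 0.321, -0.002], [0.321, -0.947, 0.002], [-0.001, -0.002, -1.0]]
force: [0.9, 0.3, 0.3]
opening: 0.821
gripper_force: 0.0
```

Run:
```python
from plant import ctrl,eyes
from h import *
o=ctrl.observe();w=eyes.camera("wrist");k=wrist(o,w)
im=w["img"].astype(int)
wh=im.min(2)>110
q=k["R"].T@(np.array([.4865,-.2595,.018])-k["p"]);u=(int(w["cx"]+w["fx"]*q[0]/q[2]),int(w["cy"]+w["fy"]*q[1]/q[2]));print(u,im[u[1],u[0]])
r=rect(w,wh,u,.018,**k);print("tile",r,o["position"])
go(o,r[0]/1e3,r[1]/1e3,-.040,r[4])
```

```text
(256, 159) [255 255 255]
tile [ 485.8 -261.4  101.7   61.3   19.5] [ 0.48556667 -0.25794361  0.20736111]
delta tool mm [ -0.6   3.8 247.4] len 247.0 twist z rad -0.0136 yaw now 18.72 tilt [   -1.7     1.5 -1000. ]
```

Call:
send_rows --fingers '[0.85, 0.85, 0.85, 0.85, 0.85]' --delta_pos '[[0, 3, 55], [0, 0, 60], [0, 0, 50], [0, 0, 30], [0, 0, 0]]' --twist '[[0, 0, -0.01], [0, 0, 0], [0, 0, 0], [0, 0, 0], [0, 0, 0]]'

```text
time_s: 16.8
position: [0.4855, -0.2589, 0.0109]
eef_rot: [[0.943, 0.333, -0.005], [0.333, -0.943, 0.003], [-0.004, -0.005, -1.0]]
force: [0.4, -0.1, 0.5]
opening: 0.85
gripper_force: 0.0
```

Call:
send_rows --fingers '[0.85, 0.85, 0.85, 0.85, 0.85]' --delta_pos '[[0, 0, 15], [0, 0, 12], [0, 0, 12], [0, 0, 10], [0, 0, 0]]' --twist '[[0, 0, 0], [0, 0, 0], [0, 0, 0], [0, 0, 0], [0, 0, 0]]'

```text
time_s: 17.42
position: [0.486, -0.261, -0.0363]
eef_rot: [[0.944, 0.33, -0.001], [0.33, -0.944, 0.001], [-0.001, -0.001, -1.0]]
force: [-0.4, -0.1, 0.4]
opening: 0.851
gripper_force: 0.0
```

Call:
send_rows --fingers '[0.74, 0.68, 0.64, 0.5, 0.5]' --delta_pos '[[0, 0, 0], [0, 0, 0], [0, 0, 0], [0, 0, 0], [0, 0, 0]]' --twist '[[0, 0, 0], [0, 0, 0], [0, 0, 0], [0, 0, 0], [0, 0, 0]]'

```text
time_s: 18.05
position: [0.4872, -0.2617, -0.0342]
eef_rot: [[0.944, 0.33, 0.002], [0.33, -0.944, -0.001], [0.001, 0.001, -1.0]]
force: [-1.0, -0.6, 5.6]
opening: 0.68
gripper_force: 64.6
```

The tile is gripped: opening 0.68, 64 N. I lift and carry it to the caddy.

Call:
send_rows --fingers '[0.5, 0.5, 0.5, 0.5, 0.5]' --delta_pos '[[0, 0, -15], [0, 0, -40], [0, 0, -55], [0, 0, -55], [0, 0, -25]]' --twist '[[0, 0, 0], [0, 0, 0], [0, 0, 0], [0, 0, 0], [0, 0, 0]]'

```text
time_s: 18.68
position: [0.4875, -0.2618, 0.1593]
eef_rot: [[0.944, 0.331, 0.005], [0.331, -0.944, -0.003], [0.004, 0.004, -1.0]]
force: [0.2, 0.7, -2.5]
opening: 0.681
gripper_force: 65.3
```

Call:
send_rows --fingers '[0.5, 0.5, 0.5, 0.5, 0.5]' --delta_pos '[[36, -34, 0], [36, -34, 0], [36, -34, 0], [36, -34, 0], [36, -34, 0]]' --twist '[[0, 0, 0], [0, 0, 0], [0, 0, 0], [0, 0, 0], [0, 0, -0.012]]'

```text
time_s: 19.3
position: [0.6006, -0.0398, 0.1551]
eef_rot: [[0.94, 0.342, -0.0], [0.342, -0.94, -0.0], [-0.0, 0.0, -1.0]]
force: [0.7, -1.7, -2.3]
opening: 0.679
gripper_force: 65.2
```

Call:
send_rows --fingers '[0.5, 0.5]' --delta_pos '[[0, 0, 0], [0, 0, 0]]' --twist '[[0, 0, 0], [0, 0, 0]]'

```text
time_s: 19.55
position: [0.6, -0.0416, 0.1547]
eef_rot: [[0.94, 0.342, -0.001], [0.342, -0.94, -0.0], [-0.001, 0.0, -1.0]]
force: [0.2, 0.2, -2.2]
opening: 0.683
gripper_force: 65.3
```

Run:
```python
from plant import ctrl
from h import *
o=ctrl.observe();print(o["position"],o["opening"],o["gripper_force"]); go(o,.601,-.0375,.0378,20)
```

```text
[ 0.59996975 -0.04159303  0.15466433] 0.6831523828325401 65.26000499725342
delta tool mm [  2.5  -3.5 116.9] len 117.0 twist z rad -0.0001 yaw now 19.99 tilt [-7.e-01 -4.e-01 -1.e+03]
```

Call:
send_rows --fingers '[0.5, 0.5, 0.5, 0.5, 0.5]' --delta_pos '[[2, -3.5, 20], [0, 0, 30], [0, 0, 20], [0, 0, 20], [0, 0, 10]]' --twist '[[0, 0, 0], [0, 0, 0], [0, 0, 0], [0, 0, 0], [0, 0, 0]]'

```text
time_s: 20.18
position: [0.6003, -0.0381, 0.0535]
eef_rot: [[0.94, 0.341, -0.001], [0.341, -0.94, -0.0], [-0.001, -0.0, -1.0]]
force: [0.2, -0.6, -1.6]
opening: 0.681
gripper_force: 65.2
```

Call:
send_rows --fingers '[0.5, 0.5, 0.5, 0.5, 0.5]' --delta_pos '[[0, 0, 7], [0, 0, 4], [0, 0, 3], [0, 0, 1], [0, 0, 0]]' --twist '[[0, 0, 0], [0, 0, 0], [0, 0, 0], [0, 0, 0], [0, 0, 0]]'

```text
time_s: 20.8
position: [0.6012, -0.0374, 0.0399]
eef_rot: [[0.94, 0.342, 0.0], [0.342, -0.94, -0.0], [0.0, 0.0, -1.0]]
force: [0.1, -0.7, -2.0]
opening: 0.678
gripper_force: 65.2
```

Call:
send_rows --fingers '[0.5, 0.5, 0.5, 0.5]' --delta_pos '[[0, 0, 1], [0, 0, 1], [0, 0, 1], [0, 0, 0]]' --twist '[[0, 0, 0], [0, 0, 0], [0, 0, 0], [0, 0, 0]]'

```text
time_s: 21.3
position: [0.6012, -0.0374, 0.0374]
eef_rot: [[0.94, 0.342, 0.001], [0.342, -0.94, -0.0], [0.0, 0.0, -1.0]]
force: [-2.2, 0.0, 4.8]
opening: 0.686
gripper_force: 65.9
```

Contact felt at the expected height. I release, rise, check and shut the fingers.

Call:
send_rows --fingers '[0.75, 0.9, 0.9, 0.9, 0.9]' --delta_pos '[[0, 0, 0], [0, 0, 0], [0, 0, 0], [0, 0, -20], [0, 0, -50]]' --twist '[[0, 0, 0], [0, 0, 0], [0, 0, 0], [0, 0, 0], [0, 0, 0]]'

```text
time_s: 21.92
position: [0.5996, -0.0373, 0.106]
eef_rot: [[0.94, 0.342, -0.005], [0.342, -0.94, 0.001], [-0.004, -0.002, -1.0]]
force: [0.5, -0.9, -0.3]
opening: 0.901
gripper_force: 0.0
```

Call:
send_rows --fingers '[0.5, 0, 0, 0, 0]' --delta_pos '[[0, 0, -50], [0, 0, -30], [0, 0, 0], [0, 0, 0], [0, 0, 0]]' --twist '[[0, 0, 0], [0, 0, 0], [0, 0, 0], [0, 0, 0], [0, 0, 0]]'

```text
time_s: 22.55
position: [0.6003, -0.0373, 0.185]
eef_rot: [[0.94, 0.342, -0.003], [0.342, -0.94, 0.0], [-0.003, -0.001, -1.0]]
force: [0.1, -0.0, -0.4]
opening: 0.002
gripper_force: 0.0
```

Run:
```python
from plant import ctrl,eyes
from h import *
o=ctrl.observe();w=eyes.camera("wrist")
print(o["position"],o["opening"]); go(o,.600,-.038,.06,20)
cv2.imwrite("pics/w7.png",cv2.resize(w["img"][40:,100:412,::-1],None,fx=1.74,fy=1.74,interpolation=cv2.INTER_CUBIC))
```

```text
[ 0.60032858 -0.03730865  0.1850233 ] 0.0015367122289008275
delta tool mm [ -0.2   0.7 125. ] len 125.0 twist z rad -0.0003 yaw now 19.98 tilt [-2.9e+00  3.0e-01 -1.0e+03]
```

View pics/w7.png

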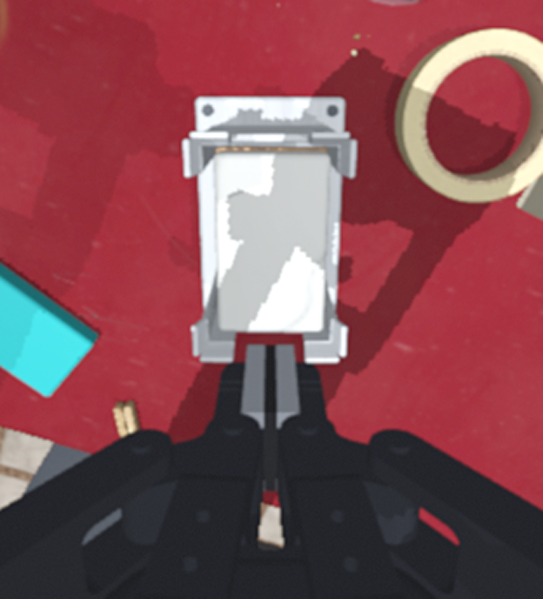

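The tile is seated flat and square inside the guides: corners (216,152), (325,152), (323,332) and (218,332) in the crop. The fingers are shut above its centre, so I lower to press.

Call:
send_rows --fingers '[0, 0, 0, 0, 0]' --delta_pos '[[0, 0, 45], [0, 0, 40], [0, 0, 25], [0, 0, 8], [0, 0, 0]]' --twist '[[0, 0, 0], [0, 0, 0], [0, 0, 0], [0, 0, 0], [0, 0, 0]]'

```text
time_s: 23.22
position: [0.6009, -0.0374, 0.0686]
eef_rot: [[0.94, 0.342, -0.001], [0.342, -0.94, -0.0], [-0.001, -0.0, -1.0]]
force: [0.3, 0.4, -0.7]
opening: 0.0
gripper_force: 0.0
```

Call:
send_rows --fingers '[0, 0, 0, 0, 0]' --delta_pos '[[0, 0, 2], [0, 0, 2], [0, 0, 2], [0, 0, 2], [0, 0, 0]]' --twist '[[0, 0, 0], [0, 0, 0], [0, 0, 0], [0, 0, 0], [0, 0, 0]]'

```text
time_s: 23.85
position: [0.6009, -0.0374, 0.0605]
eef_rot: [[0.94, 0.342, -0.0], [0.342, -0.94, -0.0], [-0.0, -0.0, -1.0]]
force: [-0.6, -0.9, 0.4]
opening: 0.001
gripper_force: 0.0
```

Call:
send_rows --fingers '[0, 0, 0, 0, 0]' --delta_pos '[[0, 0, 1], [0, 0, 1], [0, 0, 1], [0, 0, 0], [0, 0, 0]]' --twist '[[0, 0, 0], [0, 0, 0], [0, 0, 0], [0, 0, 0], [0, 0, 0]]'

```text
time_s: 24.48
position: [0.601, -0.0374, 0.0577]
eef_rot: [[0.94, 0.342, 0.0], [0.342, -0.94, -0.0], [0.0, 0.0, -1.0]]
force: [-0.1, -1.0, -0.7]
opening: 0.001
gripper_force: 0.0
```

Call:
send_rows --fingers '[0, 0, 0, 0, 0]' --delta_pos '[[0, 0, 1], [0, 0, 1], [0, 0, 1], [0, 0, 0], [0, 0, 0]]' --twist '[[0, 0, 0], [0, 0, 0], [0, 0, 0], [0, 0, 0], [0, 0, 0]]'

```text
time_s: 25.1
position: [0.601, -0.0374, 0.0547]
eef_rot: [[0.94, 0.342, 0.0], [0.342, -0.94, -0.0], [0.0, 0.0, -1.0]]
force: [-0.3, -1.3, 0.4]
opening: 0.002
gripper_force: 0.0
```

Call:
send_rows --fingers '[0, 0, 0, 0, 0]' --delta_pos '[[0, 0, 1], [0, 0, 1], [0, 0, 1], [0, 0, 0], [0, 0, 0]]' --twist '[[0, 0, 0], [0, 0, 0], [0, 0, 0], [0, 0, 0], [0, 0, 0]]'

```text
time_s: 25.72
position: [0.601, -0.0374, 0.0517]
eef_rot: [[0.94, 0.342, 0.0], [0.342, -0.94, -0.0], [-0.0, 0.0, -1.0]]
force: [-0.5, 0.4, 1.2]
opening: 0.002
gripper_force: 0.0
```

Call:
send_rows --fingers '[0, 0, 0]' --delta_pos '[[0, 0, 1], [0, 0, 0], [0, 0, 0]]' --twist '[[0, 0, 0], [0, 0, 0], [0, 0, 0]]'

```text
time_s: 26.1
position: [0.6011, -0.0374, 0.0511]
eef_rot: [[0.94, 0.342, 0.0], [0.342, -0.94, -0.0], [0.0, 0.0, -1.0]]
force: [-0.8, 0.0, 3.6]
opening: -0.001
gripper_force: 2.0
```

Call:
send_rows --fingers '[0, 0, 0]' --delta_pos '[[0, 0, 1], [0, 0, 0], [0, 0, 0]]' --twist '[[0, 0, 0], [0, 0, 0], [0, 0, 0]]'

```text
time_s: 26.48
position: [0.6011, -0.0374, 0.0498]
eef_rot: [[0.94, 0.342, 0.0], [0.342, -0.94, -0.0], [0.0, 0.0, -1.0]]
force: [-1.6, 0.5, 5.5]
opening: 0.0
gripper_force: 2.3
```

Call:
send_rows --fingers '[0, 0, 0]' --delta_pos '[[0, 0, 1], [0, 0, 0], [0, 0, 0]]' --twist '[[0, 0, 0], [0, 0, 0], [0, 0, 0]]'

```text
time_s: 26.85
position: [0.6011, -0.0374, 0.0488]
eef_rot: [[0.94, 0.342, 0.0], [0.342, -0.94, -0.0], [0.0, 0.0, -1.0]]
force: [-0.8, 0.4, 4.1]
opening: 0.003
gripper_force: 2.5
```

Call:
send_rows --fingers '[0, 0, 0]' --delta_pos '[[0, 0, 1], [0, 0, 0], [0, 0, 0]]' --twist '[[0, 0, 0], [0, 0, 0], [0, 0, 0]]'

```text
time_s: 27.22
position: [0.6011, -0.0374, 0.0479]
eef_rot: [[0.94, 0.342, 0.0], [0.342, -0.94, -0.0], [0.0, 0.0, -1.0]]
force: [-1.5, 0.6, 5.2]
opening: -0.006
gripper_force: 2.7
```

Contact was at TCP z≈0.0515, and the force jump matches the preload less the stack's weight. Level is therefore at TCP z≈0.0355 and about 11 N.

Call:
send_rows --fingers '[0, 0, 0, 0, 0]' --delta_pos '[[0, 0, 1.5], [0, 0, 1.5], [0, 0, 1.5], [0, 0, 1.5], [0, 0, 0]]' --twist '[[0, 0, 0], [0, 0, 0], [0, 0, 0], [0, 0, 0], [0, 0, 0]]'

```text
time_s: 27.85
position: [0.6012, -0.0374, 0.0422]
eef_rot: [[0.94, 0.342, 0.001], [0.342, -0.94, -0.0], [0.0, 0.0, -1.0]]
force: [-3.1, 0.7, 7.6]
opening: -0.002
gripper_force: 3.8
```

Call:
send_rows --fingers '[0, 0, 0, 0, 0]' --delta_pos '[[0, 0, 1.5], [0, 0, 1.5], [0, 0, 1.5], [0, 0, 1.5], [0, 0, 0]]' --twist '[[0, 0, 0], [0, 0, 0], [0, 0, 0], [0, 0, 0], [0, 0, 0]]'

```text
time_s: 28.48
position: [0.6012, -0.0374, 0.0366]
eef_rot: [[0.94, 0.342, 0.001], [0.342, -0.94, -0.0], [0.001, 0.0, -1.0]]
force: [-4.0, -0.1, 10.7]
opening: -0.001
gripper_force: 4.9
```

Call:
send_rows --fingers '[0, 0, 0, 0, 0]' --delta_pos '[[0, 0, 0], [0, 0, 0], [0, 0, 0], [0, 0, 0], [0, 0, 0]]' --twist '[[0, 0, 0], [0, 0, 0], [0, 0, 0], [0, 0, 0], [0, 0, 0]]'

```text
time_s: 29.1
position: [0.6012, -0.0374, 0.0367]
eef_rot: [[0.94, 0.342, 0.001], [0.342, -0.94, -0.0], [0.001, 0.0, -1.0]]
force: [-4.7, 1.1, 9.4]
opening: -0.0
gripper_force: 4.9
```

Run:
```python
from plant import ctrl,eyes
from h import *
f=[]
for i in range(8):
    w=eyes.camera("wrist");f.append(ctrl.observe()["force"][2])
o=ctrl.observe();print(o["position"],np.mean(f))
k=wrist(o,w)
cv2.imwrite("pics/w8.png",cv2.resize(w["img"][0:300,80:432,::-1],None,fx=2,fy=2,interpolation=cv2.INTER_CUBIC))
```

```text
[ 0.60119401 -0.03741685  0.03666745] 9.889946212257291
```

View pics/w8.png

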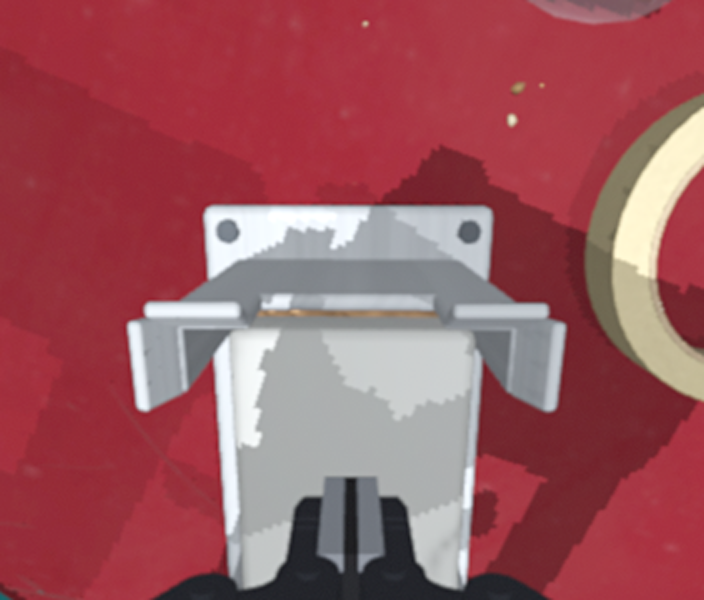

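The tile is horizontal and nearly level with the end plates, with the cork edge showing beside it near (350,315). Travel is about 15 mm at 10 N, so I press 1 mm more and settle.

Call:
send_rows --fingers '[0, 0, 0, 0, 0]' --delta_pos '[[0, 0, 1], [0, 0, 0], [0, 0, 0], [0, 0, 0], [0, 0, 0]]' --twist '[[0, 0, 0], [0, 0, 0], [0, 0, 0], [0, 0, 0], [0, 0, 0]]'

```text
time_s: 30.12
position: [0.6012, -0.0374, 0.0358]
eef_rot: [[0.94, 0.342, 0.001], [0.342, -0.94, -0.0], [0.001, 0.0, -1.0]]
force: [-4.4, -0.4, 10.0]
opening: -0.0
gripper_force: 5.1
```

Call:
send_rows --fingers '[0, 0, 0, 0, 0]' --delta_pos '[[0, 0, 0], [0, 0, 0], [0, 0, 0], [0, 0, 0], [0, 0, 0]]' --twist '[[0, 0, 0], [0, 0, 0], [0, 0, 0], [0, 0, 0], [0, 0, 0]]'

```text
time_s: 30.75
position: [0.6012, -0.0374, 0.0358]
eef_rot: [[0.94, 0.342, 0.001], [0.342, -0.94, -0.0], [0.001, 0.0, -1.0]]
force: [-3.9, 0.6, 9.6]
opening: 0.001
gripper_force: 5.1
```

Run:
```python
from plant import ctrl,workorder
o=ctrl.observe();print(o["position"],o["force"])
if o["force"][2]>6: print(workorder.sign_off())
```

```text
[ 0.6012301 -0.037419   0.0357696] [-3.9426066   0.58060131  9.63791889]
the job is handed in; nothing more can be done
None
```

I handed the job in at about 31 s with the cork and upper tile stacked in the caddy and the arm still pressing at about 10 N, roughly 15.7 mm down by the tool's reading (level is 16 mm); the judge's result was not shown.

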